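Pour the walnuts into the storage bin and shut it

TASK

Pick up the tray by its handle and pour all six walnuts into the wooden bin, tipping the tray down towards its open spout corner over the bin. Put the empty tray gently back down flat on the counter and shut the bin's lid, leaving the other things where they stand.

Things in the scene. Friction and masses are not known exactly. Their poses are not given: they have to be found in the camera images.
- tray: square aluminium pouring tray, 180 x 180 mm, floor and rim walls 3 mm thick, rim 20 mm high, 0.3-0.45 kg. Origin: centre of its underside; x along the diagonal to the spout corner, z up. The rim is open at the +x corner: a notch with a straight spout 93 mm wide, lip 131 mm from the origin. The handle stands at the far (-x) corner. Starts flat on the counter.
- tray_grip (a point): middle of the tray's wooden handle bar, at (-82, 0, 57) mm in the tray's frame. The bar lies along the tray's y: 84 mm long, 16 mm thick along the tray's x, flat-sided, 22 mm tall (46 to 68 mm above the counter when the tray lies flat), on two thin posts 60 mm apart. Grip it from above, fingers closing along the tray's x.
- tray_spout (a point): middle of the spout's lip, upper face of the floor, at (131, 0, 3) mm in the tray's frame.
- bin: open wooden storage bin fixed to the counter, 170 mm (x) by 230 mm (y), 105 mm high, walls and floor 8 mm. Origin: centre of its underside. Front faces -x; the lid is hinged on the +x rim. The tray and the bin may stand either way round, left or right.
- bin_lid (a joint): angle of the bin's lid, rad: 0 shut, 1.57 upright, stop at 1.9 leaning back (starts open past upright). It swings freely: a light push brings it forward past upright and it falls shut by itself below about 1.4.
- bin_lid_hinge (a point): middle of the lid's hinge line, at (85, 0, 105) mm in the bin's frame; the line runs along the bin's y. The lid is a flat board 170 mm deep, 230 mm wide, 9 mm thick, about 0.28 kg; its free edge is about 270 mm above the counter when it stands open.
- bin_lid_handle (a point): the lid's small dark knob (28 mm across, sticks out 43 mm), on the lid's outer face mid-width, 140 mm from the hinge, 30 mm from the free edge. This point is 35 mm out from the outer face; with the lid open the knob is on the far side from the bin.
- walnut0: walnut in its shell, 38 mm long (its x), 33 mm across, 14 g; origin at its centre. It starts on the tray and stays put while the tray is kept level and moved smoothly; with the spout tipped down 0.5 to 0.7 rad it rolls out. Walnuts can wedge at the spout: tip back and pour again.
- walnut1: walnut in its shell, 38 mm long (its x), 33 mm across, 14 g; origin at its centre. It starts on the tray and stays put while the tray is kept level and moved smoothly; with the spout tipped down 0.5 to 0.7 rad it rolls out. Walnuts can wedge at the spout: tip back and pour again.
- walnut2: walnut in its shell, 38 mm long (its x), 33 mm across, 14 g; origin at its centre. It starts on the tray and stays put while the tray is kept level and moved smoothly; with the spout tipped down 0.5 to 0.7 rad it rolls out. Walnuts can wedge at the spout: tip back and pour again.
- walnut3: walnut in its shell, 38 mm long (its x), 33 mm across, 14 g; origin at its centre. It starts on the tray and stays put while the tray is kept level and moved smoothly; with the spout tipped down 0.5 to 0.7 rad it rolls out. Walnuts can wedge at the spout: tip back and pour again.
- walnut4: walnut in its shell, 38 mm long (its x), 33 mm across, 14 g; origin at its centre. It starts on the tray and stays put while the tray is kept level and moved smoothly; with the spout tipped down 0.5 to 0.7 rad it rolls out. Walnuts can wedge at the spout: tip back and pour again.
- walnut5: walnut in its shell, 38 mm long (its x), 33 mm across, 14 g; origin at its centre. It starts on the tray and stays put while the tray is kept level and moved smoothly; with the spout tipped down 0.5 to 0.7 rad it rolls out. Walnuts can wedge at the spout: tip back and pour again.
- salt_cellar: white ceramic salt cellar with lid, 76 mm across, 58 mm tall; a bystander, origin at the centre of its underside.
- spice_jar: amber glass spice jar with a dark cap, 48 mm across, 75 mm tall; a bystander, origin at the centre of its underside.
- nutcracker: steel lever nutcracker lying flat, 180 mm long (its x), 78 mm wide, 14 mm thick; a bystander, origin at the centre of its underside.

How it is judged (in metres and radians):
On the way:
1. the tray is tipped spout corner down with its spout over the bin (angle between tray's own x axis and vertical above 1.72 rad and angle between tray's own y axis and vertical between 1.22 and 1.92 rad and x of tray_spout in the frame of bin between -0.1 and 0.1 m and y of tray_spout in the frame of bin between -0.13 and 0.13 m and z of tray_spout in the frame of bin above 0.06 m), for 0.2 s.
At the end, for the whole second after the job is handed in: All six walnuts lie inside the bin, the lid is shut (under 0.06 rad), and the tray stands flat on the counter (underside within 10 mm of it, tilt under 0.06 rad), at rest (x of walnut0 in the frame of bin between -0.08 and 0.08 m and y of walnut0 in the frame of bin between -0.11 and 0.11 m and z of walnut0 in the frame of bin between 0 and 0.1 m and x of walnut1 in the frame of bin between -0.08 and 0.08 m and y of walnut1 in the frame of bin between -0.11 and 0.11 m and z of walnut1 in the frame of bin between 0 and 0.1 m and x of walnut2 in the frame of bin between -0.08 and 0.08 m and y of walnut2 in the frame of bin between -0.11 and 0.11 m and z of walnut2 in the frame of bin between 0 and 0.1 m and x of walnut3 in the frame of bin between -0.08 and 0.08 m and y of walnut3 in the frame of bin between -0.11 and 0.11 m and z of walnut3 in the frame of bin between 0 and 0.1 m and x of walnut4 in the frame of bin between -0.08 and 0.08 m and y of walnut4 in the frame of bin between -0.11 and 0.11 m and z of walnut4 in the frame of bin between 0 and 0.1 m and x of walnut5 in the frame of bin between -0.08 and 0.08 m and y of walnut5 in the frame of bin between -0.11 and 0.11 m and z of walnut5 in the frame of bin between 0 and 0.1 m and value of joint bin_lid below 0.06 rad and height (world z) of tray below 0.01 m and angle between tray's own z axis and vertical below 0.06 rad and linear speed of tray below 0.03 m/s); the robot touches nothing.
It fails at once if the tray is dropped on the counter (reaches it faster than 0.6 m/s) (linear speed of tray above 0.6 m/s and height (world z) of tray below 0.02 m).
It fails at once if a bystander is pushed more than 40 mm or knocked over (distance of any of salt_cellar, spice_jar, nutcracker from where it was at the start of the episode above 0.04 m or angle between any of salt_cellar, spice_jar, nutcracker's own z axis and vertical above 0.5 rad).
It also fails if it takes over 72 s, if anything falls off the work surface, if the arm or the gripper's body presses on something with over 40 N, if the wrist force passes 120 N, or if a joint passes its speed limit or range.

ROBOT

A 6-joint arm with a two-finger parallel gripper is mounted at the origin on the work surface. World frame = base frame: x ahead of the robot, y to its left, z up, the work surface at z = 0. Lengths are in m, angles in degrees, forces in N, time in s.
With the tool pointing down it reaches from about 0.35 to 0.875 m from the base axis. Payload 4.2 kg.
Tool frame: the origin (TCP) lies midway between the tips of the shut fingers; the grasp point (between the pads) lies 19 mm behind it; z points along the fingers, y is the line along which they close (so a half turn about z gives the same grasp; the last joint's range is limited). The gripper opens to 87 mm and grips with 3 to 60 N. Pads are 19 mm wide; open, the fingers measure 117 mm over their backs; the gripper's body (75 mm by 190 mm) begins 51 mm behind the grasp point.
Start: joints at [83.572, 22.042, 0.453, 0, -68.411, -14.817], TCP at [0.226, 0.583, 0.223] pointing down, gripper open.
Joint ranges: [-179.83, 179.83], [-69.29, 118.12], [-61.27, 80.66], [-181.25, 117.63], [-171.15, -9.14], [-177.46, 177.46]. Speed limits (degrees/s): [159.86, 159.86, 180, 180, 180, 180].

INTERFACE

Orientations are given as a 3x3 rotation matrix whose columns are the frame's x, y, z axes.
In Python, from station import r, viewer, telemetry, job gives the robot as it stands (r), with the cameras (viewer), the readings (telemetry) and the job (job).
- The arm moves only by the shell command python3 steer.py, which reads ROWS from standard input. ROWS is a JSON list of rows, 1 to 8 of them, each an object with the fields finger_gap (the opening from 0.0 (shut) to 1.0 (fully open)), x, y, z (the shift in m), ax, ay, az (a rotation vector in degrees); a field left out counts as zero (the opening has to be given); each row is the pose to reach, as a shift and turn from the pose commanded when the command began, along the tool's axes at that moment; what a row does not reach only later rows make up. A row lasts 1/10 s, in which the tool goes at most 0.05 m and 8.59 degrees, less where a joint would pass 70% of its speed; a pose out of reach is approached as far as the arm can. The fingers move at their own pace and stop on an object; the grip force is fixed at half the most. Time passes only in rows, so rows that do not move let the fingers close. It prints the time, the measured TCP pose, the force, the opening and the grip force at its end. Input that does not fit is refused with a message, and nothing moves.
- telemetry.sense(): the state, without advancing time (a new reading comes with each control period).
- viewer.capture(name): name is "scene" or "top"; returns a dict with "pixels" (420x560x3 uint8, red, green, blue), "z_map" (420x560 float32, m along the optical axis (not along the pixel's ray), 0 where there is no reading), "K" (3x3 intrinsics, pixels), "distortion" ([k1, k2, p1, p2, k3] as OpenCV has them; the pictures are not rectified), "world_from_camera" (4x4, takes a point from camera to world coordinates). Camera axes: x right, y up, looking along -z (the intrinsics and any distortion apply to the point x, -y, -z); pixel columns grow to the right and rows downward; lengths in m; the calibration is good to about 2 mm. A picture is of the moment at which its call begins.
- job.finish_job(): hands the job in; it is judged then, once.
The state is a dict: "time_s": time; "joints": joint angles; "joint_velocities": joint speeds; "effort": joint torques, N m; "tcp_pos": TCP position; "ee_rot": TCP orientation; "wrist_force": force on the tool from outside, world axes, zero at the start; "moment": the same for the moment, N m; "gripper_width": opening from 0.0 (shut) to 1.0 (fully open); "gripper_force": force on a finger pad.
Only numpy, scipy, OpenCV 4.12 (cv2) and the standard library are available. Lean on these libraries where they do the work, as an engineer would, in place of code of your own. Each camera call takes 0.05 s, during which the arm holds its last target. There are 200 camera calls.

## Working session

There is one attempt and no reset: what is moved stays moved. The work goes in short steps, Python scripts to look and compute and a shell command to move; the robot and the scene stay as the last step left them, time stands still between calls to the robot, and variables do not carry over. Pictures are saved under pics/ and viewed, at most 10 in all, crops included, and the job is handed in when it is done.

```bash
ls; mkdir -p pics
python3 - <<'E'
from station import r, viewer, telemetry, job
import cv2,numpy as np
for n in("scene","top"):
    c=viewer.capture(n); cv2.imwrite(f"pics/{n}0.png",c["pixels"][:,:,::-1]); np.savez(f"{n}0.npz",**c)
    print(n,c["K"].round(1).tolist(),c["distortion"],c["world_from_camera"].round(3).tolist())
s=telemetry.sense();print(s["ee_rot"],s["tcp_pos"],s["time_s"])
E
```

```text
pics
station.py
steer.py
scene [[490.1, 0.0, 286.3], [0.0, 490.1, 213.4], [0.0, 0.0, 1.0]] [-0.15794539  0.          0.          0.          0.        ] [[0.429, -0.514, 0.743, 1.251], [0.903, 0.256, -0.345, -0.312], [-0.013, 0.819, 0.574, 0.647], [0.0, 0.0, 0.0, 1.0]]
top [[522.8, 0.0, 282.7], [0.0, 522.8, 208.4], [0.0, 0.0, 1.0]] [-0.02354619  0.          0.          0.          0.        ] [[-0.001, 0.996, -0.088, 0.449], [-1.0, -0.001, -0.008, 0.006], [-0.008, 0.088, 0.996, 1.218], [0.0, 0.0, 0.0, 1.0]]
[[ 9.31980612e-01 -3.62507586e-01 -6.24514447e-04]
 [-3.62508106e-01 -9.31978656e-01 -1.91244268e-03]
 [ 1.11240843e-04  2.00875105e-03 -9.99997976e-01]] [0.22625702 0.58201037 0.22156784] 0.1
```

View pics/top0.png

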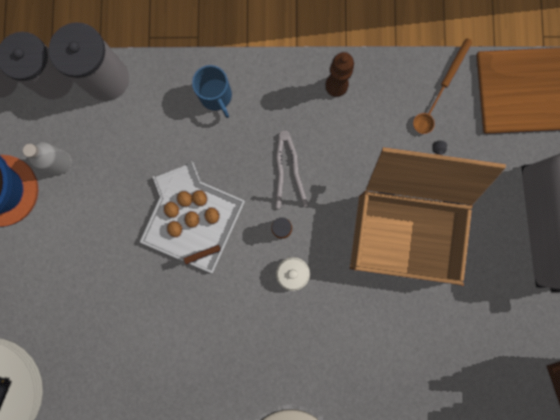

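View pics/scene0.png

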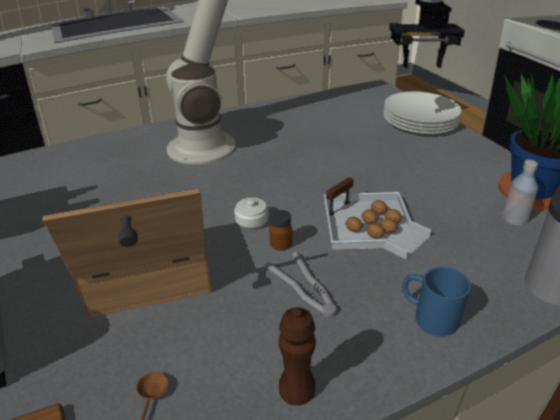

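The top view shows the tray centred near (192,220), with its handle at (202,254) and its spout lip from (153,182) to (192,165). The bin is at (413,237) with its hinge on the upper side. The jar (282,228), cellar (293,273) and nutcracker (290,170) stand between tray and bin. The scene view confirms this layout and shows the knob on the lid's back.

```bash
cat > h.py <<'E'
import numpy as np,cv2
def rays(c,px):
    u=cv2.undistortPoints(np.array(px,float).reshape(-1,1,2),c["K"],c["distortion"])[:,0]
    d=np.c_[u[:,0],-u[:,1],-np.ones(len(u))]@c["world_from_camera"][:3,:3].T
    return c["world_from_camera"][:3,3],d
def plane(c,px,z):
    o,d=rays(c,px); return o+d*((z-o[2])/d[:,2])[:,None]
def cloud(c):
    h,w=c["z_map"].shape; px=np.stack(np.meshgrid(np.arange(w),np.arange(h)),-1).reshape(-1,2)
    o,d=rays(c,px); return (o+d*c["z_map"].reshape(-1,1)).reshape(h,w,3)
E
python3 - <<'E'
from h import *
c=dict(np.load("top0.npz")); P=cloud(c); hsv=cv2.cvtColor(c["pixels"],cv2.COLOR_RGB2HSV); Z=P[...,2]
def box(u0,v0,u1,v1):
    m=np.zeros(Z.shape,bool); m[v0:v1,u0:u1]=1; return m
def rect(m,z,name):
    v,u=np.nonzero(m); p=plane(c,np.c_[u,v],z)[:,:2]
    rc=cv2.minAreaRect((p*1000).astype(np.float32)); print(name,len(u),np.round(rc[0],1),np.round(rc[1],1),round(rc[2],1),"mean",(p.mean(0)*1000).round(1)); return rc
t=box(130,140,255,290)
hm=t&(Z>.052)&(Z<.08); rect(hm,.068,"handle Z")
hm=box(180,240,225,270)&(hsv[...,1]>110)&(hsv[...,2]<110); rect(hm,.066,"handle col")
gm=t&(hsv[...,1]<60)&(hsv[...,2]>120); gm=cv2.morphologyEx(gm.astype(np.uint8),cv2.MORPH_CLOSE,np.ones((9,9)))>0
rect(gm,.003,"tray")
print("lip",plane(c,[(153.5,182),(191.5,166)],.003).round(4).tolist())
print("tray corners rim",plane(c,[(142,240),(209,271),(243,204)],.02).round(4).tolist())
b=box(340,140,510,300)
rm=b&(Z>.095)&(Z<.112); rect(rm,.105,"bin rim")
v,u=np.nonzero(rm)
print("bin rim px",u.min(),u.max(),v.min(),v.max())
print("bin corners manual",plane(c,[(355,271),(465,283),(470,207),(364,193)],.105).round(4).tolist())
lm=b&(Z>.13); q=P[lm]; print("lid",len(q),q.max(0),q.min(0)); 
n=np.linalg.svd(q-q.mean(0),full_matrices=False)[2][2]; print("lid normal",n,q.mean(0))
for nm,bx,h in(("jar",(265,212,298,243),.06),("salt",(272,255,315,295),.03),("nut",(268,125,312,215),.005)):
    m=box(*bx)&(Z>h); q=P[m]; print(nm,q.min(0).round(3),q.max(0).round(3))
w=box(155,185,225,240)&(hsv[...,1]>120)&(hsv[...,2]>60); n,l,st,ce=cv2.connectedComponentsWithStats(w.astype(np.uint8)); print(st[1:,4],ce[1:].round())
E
```

```text
handle Z 289 [450.1 193.8] [16.3 84.9] 21.8 mean [450.3 193.6]
handle col 181 [450.  193.4] [12.3 80.6] 21.8 mean [450.  194.1]
tray 5882 [531.9 192.2] [320.6 222.1] 66.8 mean [529.9 217.2]
lip [[0.6189, 0.3194, 0.003], [0.6567, 0.2303, 0.003]]
tray corners rim [[0.4823, 0.3387, 0.02], [0.4117, 0.1837, 0.02], [0.565, 0.107, 0.02]]
bin rim 1648 [ 487.2 -262.9] [232.8 176. ] 81.8 mean [ 492.4 -267.6]
bin rim px 354 472 189 285
bin corners manual [[0.4142, -0.1378, 0.105], [0.3886, -0.3699, 0.105], [0.5496, -0.3854, 0.105], [0.58, -0.1592, 0.105]]
lid 5043 [0.66701868 0.00590305 1.21754953] [ 0.44899256 -0.39512646  0.13001002]
lid normal [-0.98658482  0.08589175 -0.13882723] [ 0.60365676 -0.2734504   0.22934143]
jar [ 0.449 -0.001  0.069] [0.531 0.039 1.218]
salt [ 0.37  -0.041  0.03 ] [0.449 0.031 1.218]
nut [ 0.449 -0.051  0.005] [0.754 0.05  1.218]
[308 150 140 147 149] [[192. 198.]
 [171. 209.]
 [212. 215.]
 [191. 219.]
 [174. 228.]]
```

```bash
cat >> h.py <<'E'
def go(p,tool_y_yaw,tilt=0):
    """shift (tool axes) and rotvec to TCP p, tool y horizontally at yaw, then tilted about tool x by tilt deg"""
    from station import r, viewer, telemetry, job
    from scipy.spatial.transform import Rotation as R
    s=telemetry.sense(); E=np.array(s["ee_rot"]); a=np.radians(tool_y_yaw)
    y=np.array([np.cos(a),np.sin(a),0]); z=np.array([0,0,-1.]); T=np.c_[np.cross(y,z),y,z]@R.from_euler("x",tilt,degrees=True).as_matrix()
    print("shift",(E.T@(np.array(p)-s["tcp_pos"])).round(4),"rot",R.from_matrix(E.T@T).as_rotvec(degrees=True).round(2),"joints",np.round(s["joints"],1),"F",np.round(s["wrist_force"],1),"t",s["time_s"])
E
echo '[{"finger_gap":1,"x":0.04,"y":0.03,"z":0.01,"az":5},{"finger_gap":1,"x":0.085,"y":0.065,"z":0.02,"az":11},{"finger_gap":1,"x":0.125,"y":0.10,"z":0.03,"az":17},{"finger_gap":1,"x":0.165,"y":0.13,"z":0.04,"az":23},{"finger_gap":1,"x":0.205,"y":0.16,"z":0.05,"az":29},{"finger_gap":1,"x":0.245,"y":0.19,"z":0.06,"az":35},{"finger_gap":1,"x":0.285,"y":0.22,"z":0.07,"az":41},{"finger_gap":1,"x":0.32,"y":0.25,"z":0.07,"az":46.75}]' | python3 steer.py
python3 -c "
from h import *
go([.450,.194,.11],-158)"
```

```text
time_s: 0.9
tcp_pos: [0.428, 0.2424, 0.152]
ee_rot: [[0.371, -0.929, -0.002], [-0.929, -0.371, -0.001], [0.001, 0.002, -1.0]]
wrist_force: [1.7, -0.1, -0.4]
gripper_width: 1.003
gripper_force: 0.0
shift [ 0.0531 -0.0026  0.0421] rot [ 0.12 -0.04 -0.22] joints [ 48.5  13.1 -23.7  -0.  -53.4 -26.7] F [ 1.7 -0.1 -0.4] t 0.9
```

```bash
echo '[{"finger_gap":1,"x":0.02,"z":0.01},{"finger_gap":1,"x":0.042,"y":-0.001,"z":0.025},{"finger_gap":1,"x":0.042,"y":-0.001,"z":0.04},{"finger_gap":1,"x":0.042,"y":-0.001,"z":0.042},{"finger_gap":1,"x":0.042,"y":-0.001,"z":0.042}]' | python3 steer.py
python3 - <<'E'
from h import *
go([.450,.194,.038],-158)
from station import r, viewer, telemetry, job
c=viewer.capture("top"); cv2.imwrite("pics/t1.png",c["pixels"][140:300,130:340,::-1].repeat(3,0).repeat(3,1))
E
```

```text
time_s: 1.4
tcp_pos: [0.4445, 0.2059, 0.111]
ee_rot: [[0.375, -0.927, -0.001], [-0.927, -0.375, -0.001], [0.001, 0.001, -1.0]]
wrist_force: [0.0, -0.4, 0.1]
gripper_width: 0.998
gripper_force: 0.0
shift [ 0.0131 -0.0007  0.073 ] rot [ 0.06 -0.03  0.01] joints [ 43.9  15.8 -27.    0.  -47.2 -21.9] F [ 0.  -0.4  0.1] t 1.4
```

View pics/t1.png

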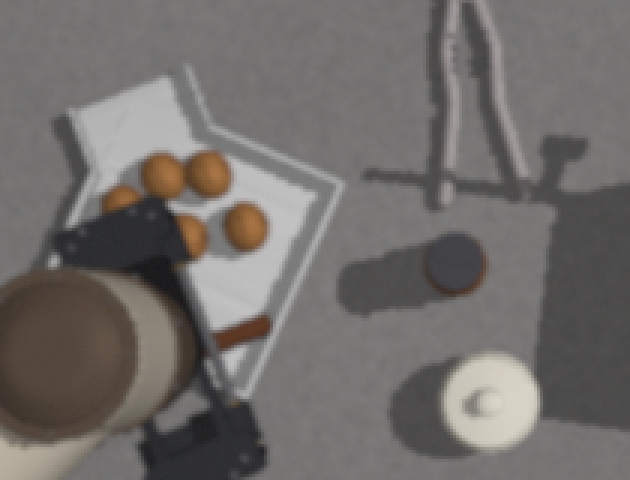

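The fingers straddle the handle bar (crop 240,333), about 13 mm off-centre along it. I'll correct that, go down and grip.

```bash
echo '[{"finger_gap":1,"x":0.007,"z":0.01},{"finger_gap":1,"x":0.013,"y":-0.001,"z":0.03},{"finger_gap":1,"x":0.013,"y":-0.001,"z":0.05},{"finger_gap":1,"x":0.013,"y":-0.001,"z":0.065},{"finger_gap":1,"x":0.013,"y":-0.001,"z":0.073},{"finger_gap":1,"x":0.013,"y":-0.001,"z":0.073}]' | python3 steer.py
python3 -c "
from h import *
go([.450,.194,.038],-158)"
echo '[{"finger_gap":0},{"finger_gap":0},{"finger_gap":0},{"finger_gap":0},{"finger_gap":0},{"finger_gap":0},{"finger_gap":0},{"finger_gap":0}]' | python3 steer.py
```

```text
time_s: 2.05
tcp_pos: [0.4499, 0.194, 0.0373]
ee_rot: [[0.375, -0.927, -0.002], [-0.927, -0.375, -0.001], [0.001, 0.002, -1.0]]
wrist_force: [-0.3, 0.6, -0.1]
gripper_width: 1.002
gripper_force: 0.0
shift [ 0.0001 -0.0001 -0.0007] rot [ 0.12 -0.04  0.02] joints [ 42.4  22.2 -31.4  -0.  -36.5 -20.3] F [-0.3  0.6 -0.1] t 2.05
time_s: 2.85
tcp_pos: [0.4504, 0.1944, 0.0382]
ee_rot: [[0.375, -0.927, -0.0], [-0.927, -0.375, -0.0], [0.0, 0.0, -1.0]]
wrist_force: [-0.9, 0.5, -0.5]
gripper_width: 0.356
gripper_force: 0.0
```

```bash
echo '[{"finger_gap":0},{"finger_gap":0},{"finger_gap":0},{"finger_gap":0},{"finger_gap":0},{"finger_gap":0}]' | python3 steer.py
```

```text
time_s: 3.45
tcp_pos: [0.4504, 0.1944, 0.0382]
ee_rot: [[0.374, -0.927, 0.0], [-0.927, -0.374, 0.0], [-0.0, -0.0, -1.0]]
wrist_force: [1.4, 0.4, 0.3]
gripper_width: 0.186
gripper_force: 30.0
```

```bash
echo '[{"finger_gap":0,"z":-0.003},{"finger_gap":0,"z":-0.010},{"finger_gap":0,"z":-0.022},{"finger_gap":0,"z":-0.037},{"finger_gap":0,"z":-0.052},{"finger_gap":0,"z":-0.067},{"finger_gap":0,"z":-0.082},{"finger_gap":0,"z":-0.097}]' | python3 steer.py
echo '[{"finger_gap":0,"z":-0.015},{"finger_gap":0,"z":-0.030},{"finger_gap":0,"z":-0.045},{"finger_gap":0,"z":-0.060},{"finger_gap":0,"z":-0.073},{"finger_gap":0,"z":-0.083},{"finger_gap":0,"z":-0.088},{"finger_gap":0,"z":-0.09}]' | python3 steer.py
python3 - <<'E'
from h import *
from station import r, viewer, telemetry, job
c=viewer.capture("scene"); cv2.imwrite("pics/s2.png",c["pixels"][:,:,::-1])
go([.450,.194,.225],-158-117)
E
```

```text
time_s: 4.25
tcp_pos: [0.4493, 0.1937, 0.1356]
ee_rot: [[0.375, -0.927, -0.002], [-0.927, -0.375, -0.001], [0.0, 0.002, -1.0]]
wrist_force: [0.1, 0.5, -3.9]
gripper_width: 0.18
gripper_force: 30.1
time_s: 5.05
tcp_pos: [0.4501, 0.1943, 0.2254]
ee_rot: [[0.375, -0.927, -0.0], [-0.927, -0.375, 0.0], [-0.0, 0.0, -1.0]]
wrist_force: [-0.0, 0.7, -4.1]
gripper_width: 0.184
gripper_force: 30.1
shift [0.0002 0.0002 0.0003] rot [ 2.00e-02 -2.00e-02  1.17e+02] joints [ 42.4   8.7 -17.6  -0.  -63.7 -20.3] F [ 0.6 -0.9 -3.5] t 5.1
```

View pics/s2.png

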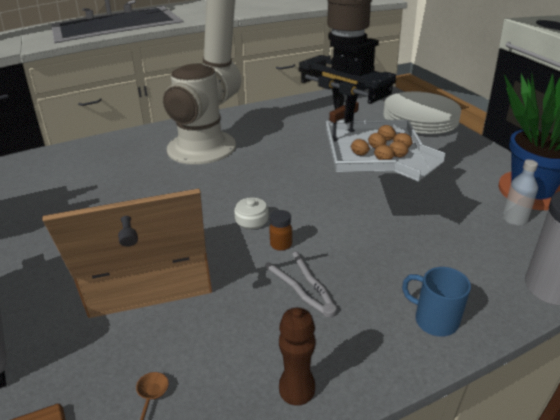

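Tray lifted level with six walnuts on it, around (385,145). I'll turn it so the spout faces the bin.

```bash
echo '[{"finger_gap":0,"az":1},{"finger_gap":0,"az":3},{"finger_gap":0,"az":6},{"finger_gap":0,"az":10},{"finger_gap":0,"az":15},{"finger_gap":0,"az":20},{"finger_gap":0,"az":25},{"finger_gap":0,"az":30}]' | python3 steer.py
echo '[{"finger_gap":0,"az":5},{"finger_gap":0,"az":10},{"finger_gap":0,"az":15},{"finger_gap":0,"az":20},{"finger_gap":0,"az":25},{"finger_gap":0,"az":30},{"finger_gap":0,"az":35},{"finger_gap":0,"az":40}]' | python3 steer.py
echo '[{"finger_gap":0,"az":5},{"finger_gap":0,"az":10},{"finger_gap":0,"az":15},{"finger_gap":0,"az":20},{"finger_gap":0,"az":25},{"finger_gap":0,"az":30},{"finger_gap":0,"az":34},{"finger_gap":0,"az":38}]' | python3 steer.py
echo '[{"finger_gap":0,"az":3},{"finger_gap":0,"az":5.5},{"finger_gap":0,"az":7.5},{"finger_gap":0,"az":8.5},{"finger_gap":0,"az":9},{"finger_gap":0,"az":9}]' | python3 steer.py
python3 -c "
from h import *
go([.472,-.01,.26],-275)"
```

```text
time_s: 5.9
tcp_pos: [0.45, 0.1942, 0.2244]
ee_rot: [[-0.144, -0.99, -0.001], [-0.99, 0.144, -0.001], [0.001, 0.001, -1.0]]
wrist_force: [0.7, -0.9, -4.5]
gripper_width: 0.18
gripper_force: 30.1
time_s: 6.7
tcp_pos: [0.4503, 0.1945, 0.2245]
ee_rot: [[-0.746, -0.666, -0.001], [-0.666, 0.746, 0.0], [0.0, 0.001, -1.0]]
wrist_force: [-0.4, 0.7, -3.4]
gripper_width: 0.176
gripper_force: 30.1
time_s: 7.5
tcp_pos: [0.4505, 0.1947, 0.2247]
ee_rot: [[-0.998, -0.066, 0.0], [-0.066, 0.998, 0.001], [-0.0, 0.001, -1.0]]
wrist_force: [0.5, 0.4, -4.5]
gripper_width: 0.182
gripper_force: 30.1
time_s: 8.1
tcp_pos: [0.4504, 0.1945, 0.225]
ee_rot: [[-0.996, 0.087, 0.0], [0.087, 0.996, 0.0], [-0.0, 0.0, -1.0]]
wrist_force: [1.0, -0.2, -3.4]
gripper_width: 0.176
gripper_force: 30.1
shift [-0.0393 -0.2018 -0.035 ] rot [0.01 0.   0.  ] joints [  42.4    8.8  -17.6   -0.   -63.6 -137.4] F [ 1.  -0.2 -3.4] t 8.1
```

```bash
echo '[{"finger_gap":0,"x":-0.001,"y":-0.003,"z":-0.005},{"finger_gap":0,"x":-0.003,"y":-0.01,"z":-0.012},{"finger_gap":0,"x":-0.006,"y":-0.022,"z":-0.02},{"finger_gap":0,"x":-0.011,"y":-0.039,"z":-0.03},{"finger_gap":0,"x":-0.017,"y":-0.06,"z":-0.04},{"finger_gap":0,"x":-0.024,"y":-0.083,"z":-0.05},{"finger_gap":0,"x":-0.031,"y":-0.107,"z":-0.06},{"finger_gap":0,"x":-0.037,"y":-0.130,"z":-0.067}]' | python3 steer.py
echo '[{"finger_gap":0,"x":-0.006,"y":-0.02,"z":-0.004},{"finger_gap":0,"x":-0.011,"y":-0.038,"z":-0.006},{"finger_gap":0,"x":-0.015,"y":-0.053,"z":-0.008},{"finger_gap":0,"x":-0.018,"y":-0.063,"z":-0.008},{"finger_gap":0,"x":-0.020,"y":-0.068,"z":-0.008},{"finger_gap":0,"x":-0.020,"y":-0.070,"z":-0.008},{"finger_gap":0,"x":-0.020,"y":-0.070,"z":-0.008}]' | python3 steer.py
python3 - <<'E'
from h import *
from station import r, viewer, telemetry, job
go([.490,-.084,.287],-275,-37)
c=viewer.capture("top"); cv2.imwrite("pics/t3.png",c["pixels"][:,:,::-1])
E
```

```text
time_s: 8.9
tcp_pos: [0.4762, 0.0598, 0.2939]
ee_rot: [[-0.996, 0.087, 0.002], [0.087, 0.996, 0.001], [-0.002, 0.001, -1.0]]
wrist_force: [0.5, 0.5, -3.9]
gripper_width: 0.183
gripper_force: 30.1
time_s: 9.6
tcp_pos: [0.4896, -0.0098, 0.3001]
ee_rot: [[-0.996, 0.087, -0.0], [0.087, 0.996, 0.0], [0.0, 0.0, -1.0]]
wrist_force: [-0.8, 0.2, -3.4]
gripper_width: 0.18
gripper_force: 30.1
shift [-0.0069 -0.0738  0.0131] rot [-3.7e+01 -2.0e-02 -1.0e-02] joints [  17.9    5.8  -10.1   -0.   -74.1 -112.9] F [-0.8  0.2 -3.4] t 9.6
```

View pics/t3.png

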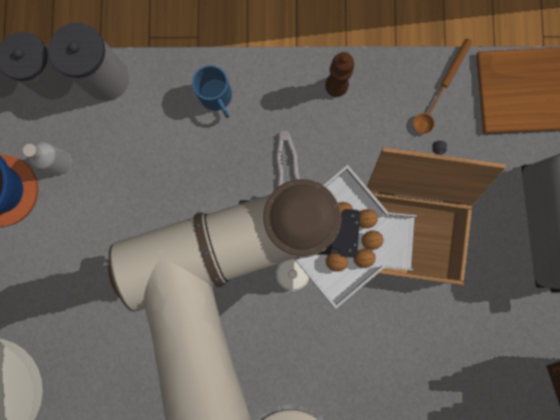

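The tray is level with its spout (400,242) over the bin and the walnuts still on it. Now tip.

```bash
echo '[{"finger_gap":0,"y":-0.004,"ax":-2},{"finger_gap":0,"x":-0.001,"y":-0.012,"z":0.001,"ax":-5},{"finger_gap":0,"x":-0.002,"y":-0.022,"z":0.003,"ax":-9},{"finger_gap":0,"x":-0.003,"y":-0.033,"z":0.005,"ax":-13.5},{"finger_gap":0,"x":-0.004,"y":-0.044,"z":0.007,"ax":-18},{"finger_gap":0,"x":-0.005,"y":-0.054,"z":0.009,"ax":-22.5},{"finger_gap":0,"x":-0.006,"y":-0.062,"z":0.011,"ax":-26},{"finger_gap":0,"x":-0.007,"y":-0.068,"z":0.012,"ax":-29}]' | python3 steer.py
python3 -c "
from h import *
go([.490,-.084,.287],-275,-37)"
```

```text
time_s: 10.45
tcp_pos: [0.4907, -0.0787, 0.288]
ee_rot: [[-0.996, 0.076, 0.042], [0.087, 0.871, 0.484], [0.001, 0.486, -0.874]]
wrist_force: [0.0, -0.3, -3.5]
gripper_width: 0.183
gripper_force: 30.0
shift [ 0.0003 -0.0051 -0.0017] rot [-7.92 -0.05  0.01] joints [-10.1  11.4   0.2 -29.2 -82.7 -80.1] F [ 0.  -0.3 -3.5] t 10.45
```

```bash
echo '[{"finger_gap":0,"y":-0.002,"ax":-3},{"finger_gap":0,"y":-0.004,"z":-0.001,"ax":-6},{"finger_gap":0,"y":-0.005,"z":-0.002,"ax":-8},{"finger_gap":0,"y":-0.005,"z":-0.002,"ax":-8},{"finger_gap":0,"y":-0.005,"z":-0.002,"ax":-8},{"finger_gap":0,"y":-0.005,"z":-0.002,"ax":-8},{"finger_gap":0,"y":-0.005,"z":-0.002,"ax":-8},{"finger_gap":0,"y":-0.005,"z":-0.002,"ax":-8}]' | python3 steer.py
python3 - <<'E'
from h import *
from station import r, viewer, telemetry, job
c=viewer.capture("top"); cv2.imwrite("pics/t4.png",c["pixels"][:,:,::-1])
E
```

```text
time_s: 11.25
tcp_pos: [0.4903, -0.0831, 0.2879]
ee_rot: [[-0.996, 0.068, 0.052], [0.086, 0.796, 0.599], [-0.001, 0.601, -0.799]]
wrist_force: [0.6, -0.6, -3.3]
gripper_width: 0.181
gripper_force: 30.0
```

View pics/t4.png

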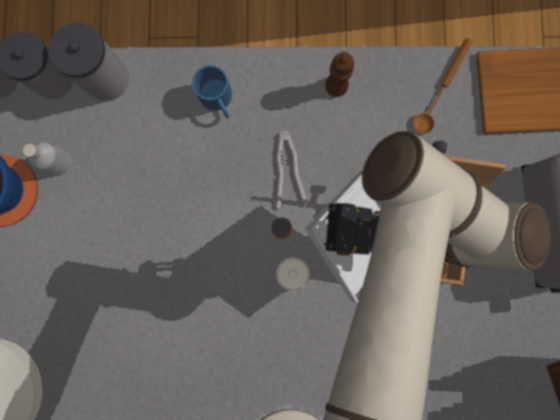

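The arm hides the spout from above, so I'll look with the scene camera after a short dwell.

```bash
echo '[{"finger_gap":0,"ax":-2},{"finger_gap":0,"ax":-4},{"finger_gap":0,"ax":-4},{"finger_gap":0,"ax":-4},{"finger_gap":0,"ax":-4},{"finger_gap":0,"ax":-4},{"finger_gap":0,"ax":-4},{"finger_gap":0,"ax":-4}]' | python3 steer.py
python3 - <<'E'
from h import *
from station import r, viewer, telemetry, job
c=viewer.capture("scene"); cv2.imwrite("pics/s5.png",c["pixels"][:,:,::-1])
E
```

```text
time_s: 12.1
tcp_pos: [0.4904, -0.0834, 0.2877]
ee_rot: [[-0.996, 0.065, 0.057], [0.087, 0.752, 0.653], [-0.0, 0.656, -0.755]]
wrist_force: [-0.5, -0.4, -3.4]
gripper_width: 0.181
gripper_force: 30.0
```

View pics/s5.png

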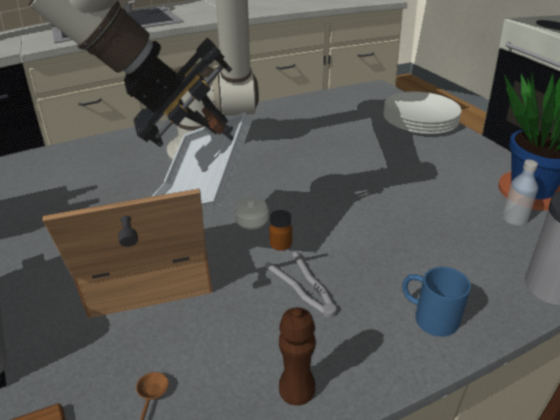

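The visible tray floor is clear around (205,165), but the lip is hidden behind the lid. I'll tip back level and check from above.

```bash
python3 -c "
from h import *
go([.488,.02,.30],-275,0)"
echo '[{"finger_gap":0,"ax":4},{"finger_gap":0,"y":0.005,"z":-0.005,"ax":10},{"finger_gap":0,"y":0.012,"z":-0.01,"ax":16},{"finger_gap":0,"y":0.02,"z":-0.018,"ax":22},{"finger_gap":0,"y":0.03,"z":-0.03,"ax":28},{"finger_gap":0,"y":0.042,"z":-0.045,"ax":34},{"finger_gap":0,"y":0.057,"z":-0.059,"ax":38},{"finger_gap":0,"x":0.004,"y":0.07,"z":-0.07,"ax":41}]' | python3 steer.py
python3 -c "
from h import *
go([.488,.02,.30],-275,0)"
```

```text
shift [0.0113 0.0857 0.0581] rot [4.099e+01 0.000e+00 2.000e-02] joints [-18.1  15.    3.  -39.7 -89.4 -72.3] F [ 0.1  1.  -3. ] t 12.15
time_s: 12.95
tcp_pos: [0.4869, -0.0751, 0.3874]
ee_rot: [[-0.996, 0.086, 0.001], [0.086, 0.996, -0.001], [-0.001, -0.001, -1.0]]
wrist_force: [1.1, 0.2, -3.6]
gripper_width: 0.18
gripper_force: 30.0
shift [0.0072 0.095  0.0873] rot [-0.06  0.05  0.07] joints [ 1.020e+01  4.600e+00  5.000e-01  1.000e-01 -8.590e+01 -1.051e+02] F [ 1.1  0.2 -3.6] t 12.95
```

```bash
echo '[{"finger_gap":0,"x":0.001,"y":0.02,"z":0.005},{"finger_gap":0,"x":0.002,"y":0.045,"z":0.015},{"finger_gap":0,"x":0.004,"y":0.07,"z":0.03},{"finger_gap":0,"x":0.006,"y":0.10,"z":0.045},{"finger_gap":0,"x":0.007,"y":0.13,"z":0.06},{"finger_gap":0,"x":0.007,"y":0.16,"z":0.07},{"finger_gap":0,"x":0.007,"y":0.18,"z":0.08},{"finger_gap":0,"x":0.007,"y":0.19,"z":0.085}]' | python3 steer.py
python3 - <<'E'
from h import *
from station import r, viewer, telemetry, job
c=viewer.capture("top"); cv2.imwrite("pics/t6.png",c["pixels"][:,:,::-1])
go([.45,.194,.2],-275,0)
E
```

```text
time_s: 13.75
tcp_pos: [0.4959, 0.1154, 0.3001]
ee_rot: [[-0.996, 0.086, -0.002], [0.086, 0.996, 0.001], [0.002, 0.001, -1.0]]
wrist_force: [0.9, 0.2, -3.8]
gripper_width: 0.182
gripper_force: 30.1
shift [0.0523 0.0739 0.0997] rot [ 0.03 -0.15  0.09] joints [ 3.140e+01  8.000e+00 -7.700e+00 -1.000e-01 -7.450e+01 -1.262e+02] F [-0.3  1.9 -3.6] t 13.8
```

View pics/t6.png

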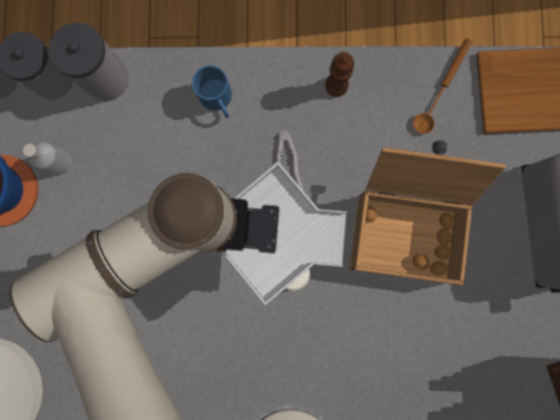

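All six walnuts are in the bin, at (372,213), (447,220), (444,237), (443,252), (420,261) and (440,267), and the tray is empty. Next I'll take the tray back to its old place.

```bash
echo '[{"finger_gap":0,"x":0.003,"y":0.005,"az":-4},{"finger_gap":0,"x":0.01,"y":0.015,"az":-12},{"finger_gap":0,"x":0.02,"y":0.03,"z":0.01,"az":-20},{"finger_gap":0,"x":0.03,"y":0.045,"z":0.02,"az":-28},{"finger_gap":0,"x":0.04,"y":0.06,"z":0.03,"az":-36},{"finger_gap":0,"x":0.048,"y":0.07,"z":0.04,"az":-44},{"finger_gap":0,"x":0.052,"y":0.074,"z":0.045,"az":-52},{"finger_gap":0,"x":0.052,"y":0.074,"z":0.05,"az":-60}]' | python3 steer.py
echo '[{"finger_gap":0,"z":0.005,"az":-8},{"finger_gap":0,"z":0.01,"az":-16},{"finger_gap":0,"z":0.015,"az":-24},{"finger_gap":0,"z":0.02,"az":-32},{"finger_gap":0,"z":0.025,"az":-40},{"finger_gap":0,"z":0.03,"az":-48},{"finger_gap":0,"z":0.035,"az":-54},{"finger_gap":0,"z":0.035,"az":-57}]' | python3 steer.py
echo '[{"finger_gap":0},{"finger_gap":0}]' | python3 steer.py
python3 -c "
from h import *
go([.45,.194,.048],-158,0)"
```

```text
time_s: 14.6
tcp_pos: [0.4506, 0.1916, 0.2515]
ee_rot: [[-0.569, -0.823, -0.001], [-0.823, 0.569, 0.0], [0.0, 0.001, -1.0]]
wrist_force: [-0.4, 0.5, -3.3]
gripper_width: 0.181
gripper_force: 30.1
time_s: 15.4
tcp_pos: [0.4506, 0.1905, 0.216]
ee_rot: [[0.376, -0.926, -0.002], [-0.926, -0.376, -0.001], [0.001, 0.003, -1.0]]
wrist_force: [0.4, 0.5, -2.7]
gripper_width: 0.182
gripper_force: 30.1
time_s: 15.6
tcp_pos: [0.4512, 0.1913, 0.2167]
ee_rot: [[0.373, -0.928, 0.0], [-0.928, -0.373, -0.0], [0.0, 0.0, -1.0]]
wrist_force: [-0.4, -0.1, -2.8]
gripper_width: 0.181
gripper_force: 30.1
shift [-3.000e-03  1.000e-04  1.687e-01] rot [ 0.   -0.   -0.11] joints [ 42.    9.1 -18.5   0.  -62.4 -20.1] F [-0.4 -0.1 -2.8] t 15.6
```

```bash
echo '[{"finger_gap":0,"z":0.01},{"finger_gap":0,"z":0.035},{"finger_gap":0,"z":0.065},{"finger_gap":0,"z":0.095},{"finger_gap":0,"z":0.12},{"finger_gap":0,"z":0.14},{"finger_gap":0,"z":0.155},{"finger_gap":0,"z":0.163}]' | python3 steer.py
echo '[{"finger_gap":0,"z":0.004},{"finger_gap":0,"z":0.007},{"finger_gap":0,"z":0.010},{"finger_gap":0,"z":0.012},{"finger_gap":0,"z":0.014},{"finger_gap":0,"z":0.0155},{"finger_gap":0,"z":0.0155}]' | python3 steer.py
```

```text
time_s: 16.4
tcp_pos: [0.4504, 0.1911, 0.0515]
ee_rot: [[0.374, -0.927, -0.002], [-0.927, -0.374, -0.002], [0.001, 0.003, -1.0]]
wrist_force: [-0.6, -0.6, -2.6]
gripper_width: 0.183
gripper_force: 30.1
time_s: 17.1
tcp_pos: [0.4514, 0.1921, 0.0382]
ee_rot: [[0.375, -0.927, 0.001], [-0.927, -0.375, 0.0], [-0.0, -0.001, -1.0]]
wrist_force: [-1.0, -0.6, -0.2]
gripper_width: 0.179
gripper_force: 30.0
```

Tray is down and its weight is on the counter. Open, then rise.

```bash
echo '[{"finger_gap":1},{"finger_gap":1},{"finger_gap":1},{"finger_gap":1},{"finger_gap":1},{"finger_gap":1},{"finger_gap":1},{"finger_gap":1}]' | python3 steer.py
echo '[{"finger_gap":1},{"finger_gap":1},{"finger_gap":1,"z":-0.01},{"finger_gap":1,"z":-0.03},{"finger_gap":1,"z":-0.06},{"finger_gap":1,"z":-0.1},{"finger_gap":1,"z":-0.14},{"finger_gap":1,"z":-0.18}]' | python3 steer.py
python3 - <<'E'
from h import *
c=dict(np.load("scene0.npz"))
# knob tip pixel ~ (128,238)
P=cloud(c); print(P[238,128].round(3), P[207,60].round(3),P[200,200].round(3),P[285,80].round(3))
E
```

```text
time_s: 17.9
tcp_pos: [0.4512, 0.1919, 0.0378]
ee_rot: [[0.375, -0.927, -0.0], [-0.927, -0.375, 0.0], [-0.0, 0.0, -1.0]]
wrist_force: [0.1, 1.0, -1.1]
gripper_width: 0.825
gripper_force: 0.0
time_s: 18.7
tcp_pos: [0.4509, 0.1916, 0.2204]
ee_rot: [[0.375, -0.927, 0.001], [-0.927, -0.375, 0.001], [-0.0, -0.001, -1.0]]
wrist_force: [0.7, 0.6, -0.6]
gripper_width: 0.997
gripper_force: 0.0
[ 0.663 -0.288  0.228] [ 0.138 -0.411 -0.001] [ 0.642 -0.172  0.246] [ 0.55  -0.384  0.078]
```

```bash
echo '[{"finger_gap":0,"x":0.01,"z":-0.03},{"finger_gap":0,"x":0.04,"y":-0.01,"z":-0.065},{"finger_gap":0,"x":0.08,"y":-0.02,"z":-0.09},{"finger_gap":0,"x":0.12,"y":-0.03,"z":-0.115},{"finger_gap":0,"x":0.165,"y":-0.04,"z":-0.135},{"finger_gap":0,"x":0.21,"y":-0.05,"z":-0.14},{"finger_gap":0,"x":0.255,"y":-0.06,"z":-0.14},{"finger_gap":0,"x":0.30,"y":-0.07,"z":-0.14}]' | python3 steer.py
echo '[{"finger_gap":0,"x":0.045,"y":-0.01},{"finger_gap":0,"x":0.085,"y":-0.02},{"finger_gap":0,"x":0.12,"y":-0.03},{"finger_gap":0,"x":0.145,"y":-0.036},{"finger_gap":0,"x":0.155,"y":-0.036},{"finger_gap":0,"x":0.155,"y":-0.036},{"finger_gap":0,"x":0.155,"y":-0.036}]' | python3 steer.py
python3 - <<'E'
from h import *
from station import r, viewer, telemetry, job
go([.72,-.19,.235],-158,0); print(telemetry.sense()["tcp_pos"])
for n in("top","scene"):
    c=viewer.capture(n); P=cloud(c); m=np.zeros(P.shape[:2],bool)
    m[:]=(np.abs(P[...,0]-.60)<.06)&(P[...,1]<-.15)&(P[...,1]>-.4)&(P[...,2]>.15)&(P[...,2]<.29)&(c["z_map"]>0)
    q=P[m]; 
    if len(q)>50: print(n,len(q),q.max(0).round(3),q.min(0).round(3),np.linalg.svd(q-q.mean(0),full_matrices=False)[2][2].round(3),q.mean(0).round(3))
E
```

```text
time_s: 19.5
tcp_pos: [0.6289, -0.0618, 0.3591]
ee_rot: [[0.375, -0.927, 0.001], [-0.927, -0.375, 0.0], [0.0, -0.001, -1.0]]
wrist_force: [0.1, 1.0, -0.0]
gripper_width: 0.356
gripper_force: 0.0
time_s: 20.2
tcp_pos: [0.7194, -0.1896, 0.3585]
ee_rot: [[0.375, -0.927, 0.0], [-0.927, -0.375, 0.0], [-0.0, -0.0, -1.0]]
wrist_force: [-0.9, 0.0, -0.4]
gripper_width: 0.002
gripper_force: 0.0
shift [ 0.0006 -0.0003  0.1235] rot [-0.02  0.    0.03] joints [ -2.4  32.8  36.8  -0.  -94.   24.4] F [-0.9  0.  -0.4] t 20.2
[ 0.71942801 -0.18962635  0.35846582]
top 4376 [ 0.66  -0.164  0.269] [ 0.568 -0.396  0.15 ] [-0.923  0.132  0.362] [ 0.609 -0.279  0.218]
scene 7481 [ 0.66  -0.167  0.267] [ 0.575 -0.397  0.15 ] [-0.936  0.136  0.325] [ 0.615 -0.283  0.216]
```

Lid leans back about 19°, with its top at z≈0.268. I'll descend behind it and push it towards −x.

```bash
echo '[{"finger_gap":0,"z":0.015},{"finger_gap":0,"z":0.045},{"finger_gap":0,"z":0.075},{"finger_gap":0,"z":0.105},{"finger_gap":0,"z":0.12},{"finger_gap":0,"z":0.124},{"finger_gap":0,"z":0.124}]' | python3 steer.py
echo '[{"finger_gap":0,"x":-0.004,"y":0.009},{"finger_gap":0,"x":-0.009,"y":0.023},{"finger_gap":0,"x":-0.015,"y":0.037},{"finger_gap":0,"x":-0.02,"y":0.05},{"finger_gap":0,"x":-0.0255,"y":0.063},{"finger_gap":0,"x":-0.03,"y":0.076},{"finger_gap":0,"x":-0.036,"y":0.089},{"finger_gap":0,"x":-0.041,"y":0.102}]' | python3 steer.py
echo '[{"finger_gap":0,"x":-0.005,"y":0.012},{"finger_gap":0,"x":-0.01,"y":0.025},{"finger_gap":0,"x":-0.015,"y":0.037},{"finger_gap":0,"x":-0.02,"y":0.05},{"finger_gap":0,"x":-0.0255,"y":0.063},{"finger_gap":0,"x":-0.0255,"y":0.063},{"finger_gap":0,"x":-0.0255,"y":0.063}]' | python3 steer.py
python3 - <<'E'
from h import *
from station import r, viewer, telemetry, job
c=viewer.capture("scene"); cv2.imwrite("pics/s7.png",c["pixels"][:,:,::-1])
E
```

```text
time_s: 21.0
tcp_pos: [0.7198, -0.1894, 0.2345]
ee_rot: [[0.376, -0.927, 0.0], [-0.927, -0.376, -0.0], [0.0, -0.0, -1.0]]
wrist_force: [0.5, 0.1, 0.9]
gripper_width: 0.01
gripper_force: 0.0
time_s: 21.8
tcp_pos: [0.6107, -0.1902, 0.2368]
ee_rot: [[0.376, -0.927, 0.006], [-0.927, -0.376, -0.001], [0.003, -0.005, -1.0]]
wrist_force: [0.2, 1.5, -1.0]
gripper_width: 0.009
gripper_force: 0.2
time_s: 22.5
tcp_pos: [0.543, -0.1904, 0.2357]
ee_rot: [[0.375, -0.927, 0.004], [-0.927, -0.375, -0.001], [0.002, -0.003, -1.0]]
wrist_force: [0.3, -0.0, 0.3]
gripper_width: 0.007
gripper_force: 0.0
```

View pics/s7.png

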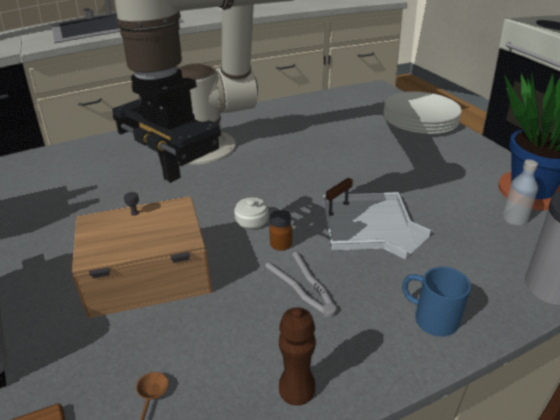

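The lid is shut (edge near (140,210)), the tray lies flat and empty at (375,220), the bystanders are unmoved, and the gripper is free at (170,170). I'll raise clear and hand in.

```bash
echo '[{"finger_gap":0,"z":-0.03},{"finger_gap":0,"z":-0.06},{"finger_gap":0,"z":-0.08},{"finger_gap":0,"z":-0.08},{"finger_gap":0,"z":-0.08},{"finger_gap":0,"z":-0.08}]' | python3 steer.py
python3 - <<'E'
from h import *
from station import r, viewer, telemetry, job
c=viewer.capture("scene"); P=cloud(c)
print("lid z",P[230,[95,120,150,180]].round(3).tolist(),P[215,180].round(3))
print(job.finish_job())
E
```

```text
time_s: 23.15
tcp_pos: [0.5418, -0.1902, 0.3123]
ee_rot: [[0.375, -0.927, -0.003], [-0.927, -0.375, 0.001], [-0.002, 0.002, -1.0]]
wrist_force: [-0.2, 0.1, -1.0]
gripper_width: 0.007
gripper_force: 0.0
lid z [[0.45, -0.335, 0.114], [0.469, -0.291, 0.112], [0.498, -0.239, 0.114], [0.521, -0.189, 0.114]] [ 0.475 -0.176  0.114]
the job is handed in; nothing more can be done
None
```

Job handed in at about 23 s: all six walnuts were seen in the bin, the lid is shut, and the empty tray is flat back in its place with the other things unmoved; no verdict was returned.

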